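Shut the slide clamp, pin it and hold the seal

ROBOT

A 6-joint arm with a two-finger parallel gripper is mounted at the origin on the work surface. World frame = base frame: x ahead of the robot, y to its left, z up, the work surface at z = 0. Lengths are in m, angles in rad, forces in N, time in s.
With the tool pointing down it reaches from about 0.35 to 0.775 m from the base axis. Payload 7.3 kg.
Tool frame: the origin (TCP) lies at the very end of the fingers, on their centre line; the grasp point (between the pads) lies 19 mm behind it; z points along the fingers, y is the line along which they close (so a half turn about z gives the same grasp; the last joint's range is limited). The gripper opens to 92 mm and grips with 3 to 60 N. Pads are 19 mm wide; open, the fingers measure 130 mm over their backs; the gripper's body (75 mm by 190 mm) begins 47 mm behind the grasp point.
Start: joints at [1.029, 0.342, 1.524, -0, 1.275, -0.146], TCP at [0.202, 0.484, 0.227] pointing down, gripper open.
Joint ranges: [-2.53, 2.53], [-0.77, 2.02], [0.04, 2.7], [-1, 4.14], [0.28, 2.66], [-3.11, 3.11]. Speed limits (rad/s): [2.57, 2.57, 3.14, 3.14, 3.14, 3.14].

INTERFACE

Orientations are given as [roll, pitch, yaw] about the fixed x, y, z axes, in that order (R = Rz(yaw) Ry(pitch) Rx(roll)).
In Python, from cell import robot gives the robot as it stands.
- The arm moves only by the tool apply_moves, never from a script. Its argument "rows" is a list of rows, each an object with "xyz": the shift along the tool's x, y, z in mm, a list of three; "turn": the turn about the tool's z in rad. A call has 1 to 10 rows; each row shifts and turns the commanded pose from where the row before left it, along the tool's axes as they then stand; what a row does not reach is not made up. A row lasts 1/8 s, in which the tool goes at most 62.5 mm and 10.7 degrees, less where a joint would pass 70% of its speed; a pose out of reach is approached as far as the arm can. A call with a gripper value outside its range is refused whole. "gripper" is the opening, from 0 (shut) to 1 (fully open), set as the call begins (left out, the last holds). The fingers move at their own pace and stop on an object; "newtons" is the grip in N (left out, the last holds). Time passes only in rows, so rows that do not move let the fingers close. It gives the time, the measured TCP pose, the force and the opening at its end, in the units of the state.
- robot.observe(): the state, without advancing time (a new reading comes with each control period).
- robot.read_camera(name): name is "scene" or "side" or "wrist"; returns a dict with "frame" (384x512x3 uint8, blue, green, red), "mtx" (3x3 intrinsics, pixels), "R" (3x3) and "t" (3): a world point X has camera coordinates R X + t; the wrist camera has in their place "T_tool_cam" (4x4, takes a point from camera to tool coordinates, whose origin is the TCP and whose axes are the flange's). Camera axes: x right, y down, z forward; pixel columns grow to the right and rows downward; lengths in m; the calibration is good to about 2 mm. A picture is of the moment at which its call begins: read the wrist's pose just before it. There is no depth.
- robot.hand_in(): hands the job in, once; it reports no verdict.
The state is a dict: "time": time; "qpos": joint angles; "qvel": joint speeds; "joint_efforts": joint torques, N m; "tool_pos": TCP position; "tool_rot": TCP orientation; "contact_force": force on the tool from outside, world axes, zero at the start; "torque": the same for the moment, N m; "opening": finger opening in m.
Only numpy, scipy, OpenCV 4.12 (cv2) and the standard library are available. Lean on these libraries where they do the work, as an engineer would, in place of code of your own. Each camera call takes 0.05 s, during which the arm holds its last target. There are 200 camera calls.

TASK

Swing the open lid of the blue slide clamp fully shut over the glass slide, then take the orange-headed pin from the grey rack and push it down through the hole in the white plate into the clamp's base until its head sits on the plate. Finish while holding: keep pressing the pin down so that the lid's sprung white plate stays pushed fully home, and do not let up. Leave the other two pins and everything else on the bench where they are.

Things in the scene. Friction and masses are not known exactly. Their poses are not given: they have to be found in the camera images.
- clamp: Slide clamp, fixed to the bench: blue block 160 x 120 mm and 40 mm high, a glass slide lying on its middle. Origin at the centre of its underside, z up; x points from the free edge of the lid to the hinge.
- clamp_hinge (a point): Middle of the lid's hinge axis, which is parallel to the clamp's y axis; 70 mm along the clamp's +x from its origin, 50 mm above the bench. A steel barrel 12 mm thick lies on it.
- lid (a joint): Lid angle in rad: 0 shut (lying flat on the base), up to 1.4 nearly upright; it starts about 0.75 to 1.15 open. The free edge is 145 mm from the hinge and rises as the lid opens. The hinge is stiff: the lid stays where it is left, and 1 to 3 N on its outer (upper) face near the free edge swings it down. The lid is a frame of two aluminium side bars (10 mm wide, at 53 mm either side of the middle) around the white plate.
- press (a joint): Travel in m of the white plate in the lid frame, towards the base: 0 out, 0.003 fully home. A spring pushes it out: it starts to move at 3 N and is fully home at 6 N, and comes back out as soon as it is let go.
- plate_hole (a point): Centre of the 13 mm pin hole at the outer (upper) face of the white plate. The plate is 122 x 92 mm and 8 mm thick; the hole is on its middle line, 125 mm from the hinge axis and 20 mm from the free edge. With the lid shut this point is straight above the base hole, 52.5 mm above the bench with the plate out and 49.5 mm with it fully home.
- base_hole (a point): Centre of the mouth of the 12 mm pin hole in the clamp's base, on its top face (40 mm above the bench), 55 mm along the clamp's -x from its origin. The hole goes right through the base.
- pin_head (a point): Centre of the head of the orange-headed pin, half-way up the head. The head is an upright cylinder 22 mm across and 32 mm tall; below it a steel shank 10 mm across and 45 mm long with a round end. The pin starts upright in one of the rack's holes, head resting on the rack (this point 66 mm above the bench). z points from the shank to the head; 60 g. It lifts straight out.
- pin_tip (a point): Lower end of the orange-headed pin's shank, 61 mm below the centre of its head.
- rack: Grey pin rack, fixed to the bench: block 60 (x) x 180 (y) mm and 50 mm high with three 13 mm holes in a row along its y axis, 60 mm apart, each holding a pin. Origin at the centre of its underside.
- pin_blue_head (a point): Centre of the head of a blue-headed pin of the same shape in the rack; leave it.
- pin_grey_head (a point): Centre of the head of a black-headed pin of the same shape in the rack; leave it.
- reagent: Small white reagent bottle, 44 mm across, 85 mm tall, between clamp and rack; origin at its underside; leave it.
- beaker: Small glass cup, 56 mm across, 75 mm tall; origin at its underside; leave it.
- jar: Amber jar, 60 mm across, 70 mm tall; origin at its underside; leave it.
- tips_orange: Orange box of pipette tips, 85 x 120 mm, 63 mm high; origin at its underside; leave it.
- tips_green: Green box of pipette tips, 85 x 120 mm, 63 mm high; origin at its underside; leave it.
- mouse: Grey computer mouse, 100 x 58 mm, 26 mm high, on a round black mat 3 mm thick; origin at its underside; leave it.

How it is judged:
On the way, in this order (a step that is already met when the one before it is completed fails the run):
1. the lid is shut (value of joint lid below 0.04 rad), for 0.2 s.
2. the orange-headed pin is through the plate and into the base's hole, the lid still shut (horizontal distance between pin_tip and base_hole below 0.003 m and angle between the z axis of pin_tip and the z axis of clamp, either way round below 0.1 rad and value of joint lid below 0.04 rad and z of pin_tip in the frame of clamp below 0.03 m), for 0.2 s.
At the end, for the whole second after the job is handed in: Through the last second the fingers keep pressing (over 2 N on the orange pin or plate): lid within 0.03 rad of shut, plate in by over 2.2 of its 3 mm, pin upright (0.1 rad) in both holes (tip within 3 mm of the axis), its head within 3 mm of the plate (value of joint lid below 0.03 rad and value of joint press above 0.0022 m and horizontal distance between pin_tip and base_hole below 0.003 m and angle between the z axis of pin_tip and the z axis of clamp, either way round below 0.1 rad and z of pin_tip in the frame of clamp below 0.0075 m and distance between pin_tip and plate_hole below 0.048 m and (contact force between the fingers and pin above 2 N or contact force between the fingers and press above 2 N)); the arm keeps its last pose, push and grip.
It fails at once if another pin or a bystander is moved by more than 30 mm (distance of any of pin_blue_head, pin_grey_head, reagent, beaker, jar, tips_orange, tips_green, mouse from where it was at the start of the episode above 0.03 m).
It also fails if it takes over 54 s, if anything falls off the work surface, if the arm or the gripper's body presses on something with over 40 N, if the wrist force passes 120 N, or if a joint passes its speed limit or range.

## Working session

There is one attempt and no reset: what is moved stays moved. The work goes in short steps, Python scripts to look and compute and a tool call to move; the robot and the scene stay as the last step left them, time stands still between calls to the robot, and variables do not carry over. Pictures are saved under pics/ and viewed, on a budget of 10 in all, crops included, one or two more only if the job needs it, and the job is handed in when it is done.

Besides the shell and the picture viewer there is one more tool, called after "Call:" as name(argument=value, ...) on one line, values as JSON. apply_moves: Moves the arm, as the interface text tells. Its arguments: {"type":"object","properties":{"rows":{"type":"array"},"gripper":{"type":"number"},"newtons":{"type":"number"}},"required":["rows"]}

```bash
ls; mkdir -p pics; python3 - <<'E'
from cell import robot
import cv2,numpy as np
s=robot.observe();print({k:np.round(v,3) for k,v in s.items()})
a=robot.read_camera("scene");b=robot.read_camera("side")
np.savez('cams.npz',**{n+k:c[k] for n,c in(('scene',a),('side',b)) for k in('frame','mtx','R','t')})
for c in(a,b):print(np.round(c['mtx'],1).tolist(),np.round(-c['R'].T@c['t'],3),np.round(c['R'],2).tolist())
cv2.imwrite('pics/scene.png',cv2.resize(a['frame'],(768,576)));cv2.imwrite('pics/side.png',cv2.resize(b['frame'],(768,576)))
E
```

```text
pics
{'time': np.float64(0.0), 'qpos': array([ 1.029,  0.343,  1.525, -0.   ,  1.275, -0.146]), 'qvel': array([-0.001,  0.001, -0.   ,  0.   ,  0.   ,  0.001]), 'joint_efforts': array([ 2.0000e-03, -4.3123e+01, -2.4422e+01,  7.2000e-02,  5.6000e-02,
       -0.0000e+00]), 'tool_pos': array([0.202, 0.484, 0.226]), 'tool_rot': array([-3.14 , -0.   ,  2.746]), 'contact_force': array([ 0.117,  0.274, -0.514]), 'torque': array([-0.035, -0.024, -0.009]), 'opening': np.float64(0.092)}
[[436.0, 0.0, 251.9], [0.0, 436.0, 191.5], [0.0, 0.0, 1.0]] [ 1.044 -0.713  0.956] [[0.81, 0.59, 0.02], [0.43, -0.56, -0.7], [-0.4, 0.58, -0.71]]
[[441.3, 0.0, 260.4], [0.0, 441.3, 195.4], [0.0, 0.0, 1.0]] [-0.261 -0.898  1.041] [[0.72, -0.69, -0.02], [-0.44, -0.43, -0.79], [0.54, 0.57, -0.62]]
```

View pics/scene.png

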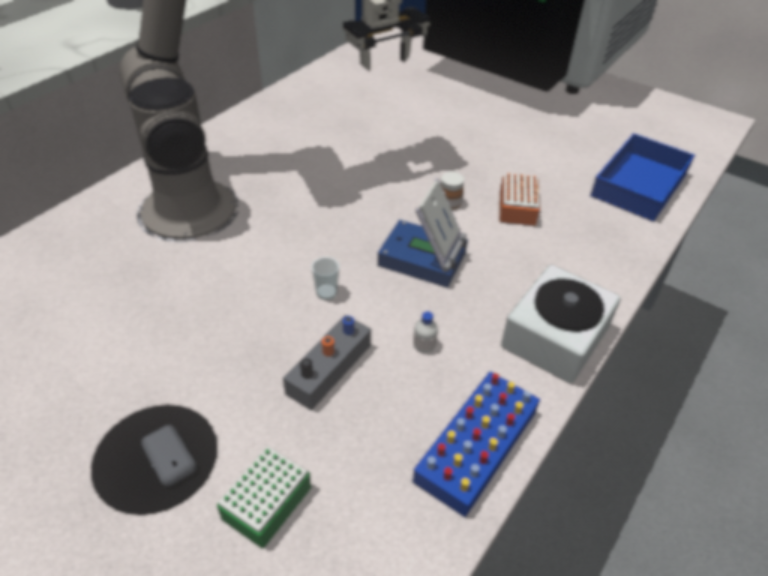

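View pics/side.png

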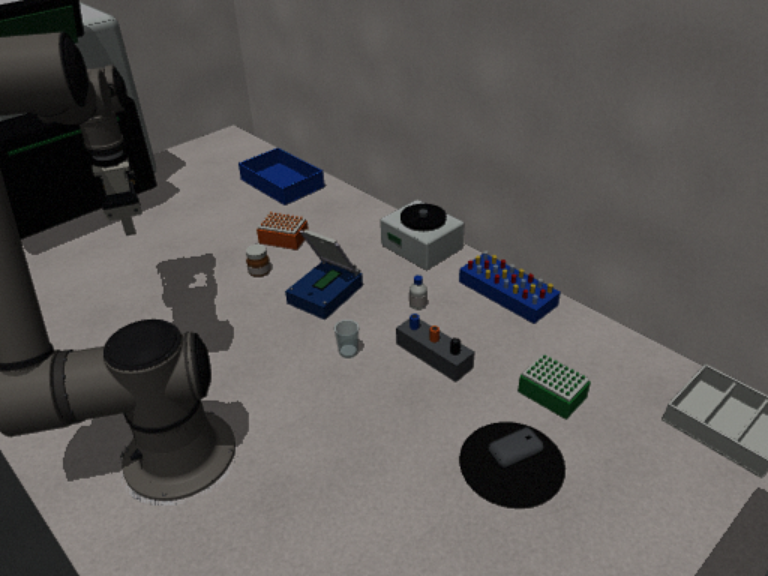

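The scene view shows the clamp at about (425,250) with the lid opening away from the robot, and the rack at (330,360) with the orange pin in the middle at (328,346). The side view shows the clamp at (325,285) and the orange pin at (435,333).

```bash
cat > h.py <<'E'
import numpy as np,cv2
d=np.load('cams.npz')
def ray(n,uv):
    K,R,t=d[n+'mtx'],d[n+'R'],d[n+'t']
    v=R.T@np.linalg.inv(K)@np.array([uv[0],uv[1],1.]);return -R.T@t,v/np.linalg.norm(v)
def plane(n,uv,z):
    c,v=ray(n,uv);return c+v*(z-c[2])/v[2]
def tri(u1,u2):
    c1,v1=ray('scene',u1);c2,v2=ray('side',u2)
    s=np.linalg.lstsq(np.c_[v1,-v2],c2-c1,rcond=None)[0]
    p,q=c1+s[0]*v1,c2+s[1]*v2;return (p+q)/2,np.linalg.norm(p-q)
def comp(n,lo,hi,box,mn=8):
    x0,y0,x1,y1=box;f=d[n+'frame'][y0:y1,x0:x1]
    m=cv2.inRange(cv2.cvtColor(f,cv2.COLOR_BGR2HSV),lo,hi)
    cs=[c+[x0,y0] for c in cv2.findContours(m,0,2)[0] if len(c)>2 and cv2.contourArea(c)>mn]
    return sorted(cs,key=cv2.contourArea)[::-1]
E
python3 - <<'E'
from h import *
boxes={'scene':(170,190,260,290),'side':(255,200,330,260)}
cb={'scene':(235,140,330,195),'side':(180,165,250,215)}
hd={}
for n in boxes:
    for col,lo,hi in(('or',(3,120,80),(18,255,255)),('bl',(105,110,50),(125,255,255))):
        for c in comp(n,lo,hi,boxes[n])[:2]:
            x,y,w,h=cv2.boundingRect(c);u=(x+(w-1)/2,y+(h-1)/2);hd.setdefault((n,col),u)
            print(n,col,cv2.contourArea(c),u,w,h,plane(n,u,.066).round(3))
    for c in comp(n,(105,110,30),(125,255,255),cb[n],100)[:1]:
        a=cv2.approxPolyDP(cv2.convexHull(c),1.5,True)[:,0]
        for p in a:print(n,p,plane(n,p,.04)[:2].round(3),plane(n,p,0)[:2].round(3))
for col in('or','bl'):print(col,tri(hd['scene',col],hd['side',col]))
f=d['sceneframe'][110:200,240:330];g=d['sideframe'][145:220,180:255]
cv2.imwrite('pics/crop.png',np.hstack([cv2.resize(f,(400,400),interpolation=2),cv2.resize(g,(400,400),interpolation=2)]))
E
```

```text
scene or 46.0 (218.5, 230.5) 8 12 [ 0.554 -0.163  0.066]
scene bl 25.5 (232.0, 217.0) 7 9 [ 0.553 -0.104  0.066]
scene [266 149] [0.445 0.214] [0.418 0.255]
scene [281 152] [0.492 0.232] [0.468 0.273]
scene [294 181] [0.599 0.142] [0.579 0.18 ]
scene [258 170] [0.483 0.116] [0.459 0.152]
scene [255 165] [0.462 0.129] [0.437 0.165]
side or 16.0 (289.5, 219.0) 6 5 [ 0.568 -0.152  0.066]
side bl 25.0 (275.5, 214.0) 6 11 [ 0.553 -0.1    0.066]
side [240 182] [0.614 0.149] [0.649 0.191]
side [215 211] [0.437 0.084] [0.464 0.123]
side [191 200] [0.414 0.195] [0.441 0.238]
side [190 194] [0.433 0.226] [0.461 0.271]
side [214 174] [0.578 0.262] [0.611 0.308]
or (array([ 0.55810397, -0.16401514,  0.07565658]), np.float64(0.007748126672266159))
bl (array([ 0.55275804, -0.10216935,  0.06591731]), np.float64(0.0027125009000158688))
```

View pics/crop.png

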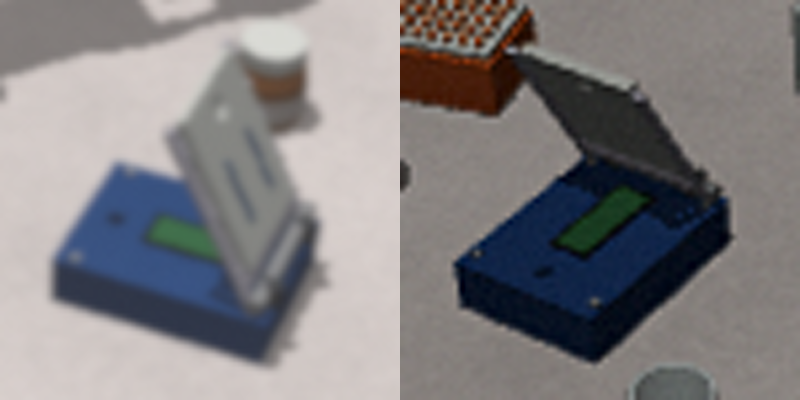

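The crop shows the open lid, whose outer face is seen by the scene camera. The base hole is at crop (116,217) in the scene half and (545,271) in the side half, and the free-edge corners are at about (170,132)/(235,50) and (640,88)/(515,45).

```bash
python3 - <<'E'
from h import *
S=lambda x,y:(240+(x+.5)*.225-.5,110+(y+.5)*.225-.5)
D=lambda x,y:(180+(x-400+.5)*.1875-.5,145+(y+.5)*.1875-.5)
for nm,a,b,z in [('hole',(116,217),(545,271),.04),('cornerNearL',(120,165),(458,265),.04),('cornerNearR',(55,260),(597,320),.04),('cornerFarR',(268,320),(728,200),.04),
 ('lidfreeR',(170,132),(640,86),None),('lidfreeL',(237,50),(512,45),None)]:
    a,b=S(*a),D(*b);p,e=tri(a,b);print(nm,p.round(3),round(e,4),*( [plane('scene',a,z)[:2].round(3),plane('side',b,z)[:2].round(3)] if z else []))
for n,bx in(('scene',(170,190,260,290)),('side',(255,200,330,260))):
    f=d[n+'frame'];h=cv2.cvtColor(f,cv2.COLOR_BGR2HSV)
    if n=='side':print(h[213:228,284:296,0],'\n',h[213:228,284:296,1])
    c=comp(n,(0,90,50),(20,255,255),bx)[0];x,y,w,hh=cv2.boundingRect(c);u=(x+(w-1)/2,y+(hh-1)/2);print(n,x,y,w,hh,plane(n,u,.066).round(4))
E
```

```text
hole [0.471 0.174 0.041] 0.0003 [0.471 0.175] [0.472 0.175]
cornerNearL [0.437 0.229 0.036] 0.0007 [0.44  0.225] [0.434 0.223]
cornerNearR [0.464 0.11  0.04 ] 0.0026 [0.463 0.111] [0.463 0.108]
cornerFarR [0.616 0.147 0.042] 0.0039 [0.614 0.151] [0.616 0.146]
lidfreeR [0.537 0.132 0.18 ] 0.005
lidfreeL [0.517 0.245 0.17 ] 0.0052
scene 214 224 9 13 [ 0.5522 -0.1621  0.066 ]
[[ 14  15  10   7  15  15  13  15  15  17  19  12]
 [ 10  13  11  13  15   7  15  13  10  12  11  13]
 [  0   9  15  10  13  13  10   4  14  15   9   9]
 [105  90  15   9  11  13   7  18   9   9  17  10]
 [102 101 114   5  11  11  11  12   7   9  10  10]
 [105 101   2   9  11 101 135  11   9   0   6  18]
 [105  90  10   9   8   0   0  10   7  20  19  12]
 [102 105  10   9   9  10  10   9   8  15  15   9]
 [105 105  11  10  10  10   9   9   6 120   0  13]
 [100 108   7   9   9  10  10   9   7  99 103 100]
 [108 113  12   8  10   9   9  10   7 107 107  99]
 [ 98  98  11  10  10   9   9   9   7  99  95 105]
 [100  90  10   9   9  10  10   9   9 103 100 108]
 [105  90   9  10   9   9  10   9   6 105 105 102]
 [107 103 
[... 153 characters left out ...]
18  18  17  13  17  17  15  20  19  18  13]
 [ 25   3  14  13  20  26  24  19  13  19  17  17]
 [ 22  35  21  62 151 196 178  75  24  13  17  17]
 [ 25  35  59 227 176 124  18 203 167   6  10  19]
 [ 26   9 176 226 156  32  13 195 180   6  15  18]
 [ 21  34 144 226 218 208 193 225 206  29  15  18]
 [ 17  17 103 219 219 224 206 221 200   5   0  18]
 [ 26  23 114 228 205 229 222 242 173  28  33  13]
 [ 21  18 130 227 219 213 225 231 165  37  30  31]
 [ 18  18 133 232 236 212 239 226 207  46  25  25]
 [ 13  13 121 239 222 237 232 217 205  48  13  21]
 [ 26  18 113 243 216 222 221 233 155  30  26  22]
 [ 28  29  16 176 206 221 227 163  64  22  20  26]]
side 286 217 7 12 [ 0.5538 -0.1626  0.066 ]
```

Call:
apply_moves(rows=[{"xyz": [-45, -12, -3], "turn": 0}, {"xyz": [-45, -12, -3], "turn": 0}, {"xyz": [-45, -12, -3], "turn": 0}, {"xyz": [-45, -12, -3], "turn": 0}, {"xyz": [-45, -12, -3], "turn": 0}, {"xyz": [-45, -12, -3], "turn": 0}, {"xyz": [-45, -12, -3], "turn": 0}, {"xyz": [-45, -12, -3], "turn": 0}, {"xyz": [-45, -12, 0], "turn": 0}, {"xyz": [-45, -12, 0], "turn": 0}], gripper=0)

```text
time: 1.35
tool_pos: [0.5723, 0.1991, 0.2503]
tool_rot: [-3.141, -0.001, 2.746]
contact_force: [0.2, 0.2, 0.3]
opening: 0.0011
```

Call:
apply_moves(rows=[{"xyz": [0, 0, 0], "turn": -0.16}, {"xyz": [0, 0, 0], "turn": -0.16}, {"xyz": [0, 0, 0], "turn": -0.16}, {"xyz": [0, 0, 0], "turn": -0.15}, {"xyz": [0, 0, 0], "turn": 0}])

```text
time: 1.98
tool_pos: [0.5712, 0.2002, 0.2502]
tool_rot: [3.141, -0.001, -2.909]
contact_force: [0.0, 0.4, 0.6]
opening: 0.0005
```

```bash
python3 - <<'E'
from cell import robot
import cv2,numpy as np
s=robot.observe();print(s['time'],s['tool_pos'].round(4),s['tool_rot'].round(3),s['contact_force'].round(2),s['opening'],s['qpos'].round(2))
a=robot.read_camera("scene");b=robot.read_camera("side")
cv2.imwrite('pics/a1.png',np.hstack([cv2.resize(a['frame'][60:210,220:340],(400,500)),cv2.resize(b['frame'][60:220,160:280],(400,533))[:500]]))
E
```

```text
1.975 [0.5712 0.2002 0.2502] [ 3.141e+00 -1.000e-03 -2.909e+00] [0.   0.42 0.59] 0.0005210567132216092 [ 0.21  0.48  1.25  0.    1.42 -1.59]
```

View pics/a1.png

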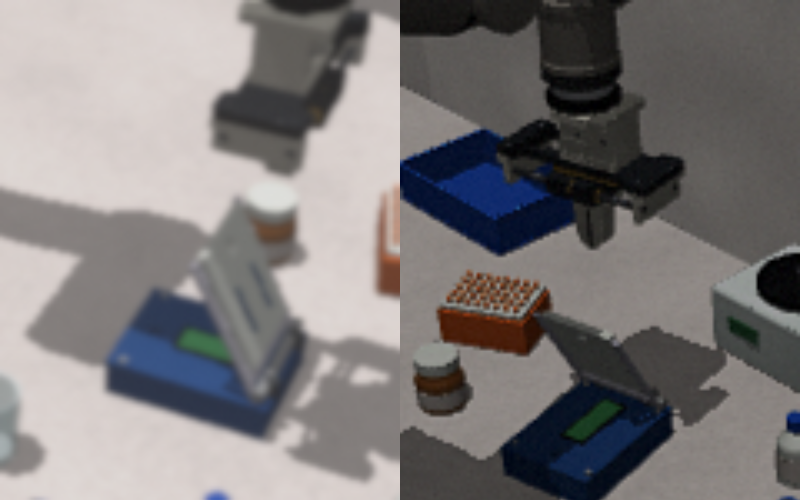

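The lid and free fingers are where expected, with the closed fingertips above and behind the lid's outer face (side view, tip about (595,240)). Next I go down and sweep the lid along its arc.

Call:
apply_moves(rows=[{"xyz": [0, 0, 32], "turn": 0}, {"xyz": [0, 0, 32], "turn": 0}, {"xyz": [0, 0, 31], "turn": 0}, {"xyz": [0, 0, 0], "turn": 0}, {"xyz": [14, 0, 3.5], "turn": 0}, {"xyz": [14, 0, 3.5], "turn": 0}, {"xyz": [9, 0, 7], "turn": 0}, {"xyz": [9, 0, 7], "turn": 0}, {"xyz": [8, 0, 8.5], "turn": 0}, {"xyz": [7.5, 0, 8.5], "turn": 0}])

```text
time: 3.32
tool_pos: [0.5111, 0.1859, 0.1172]
tool_rot: [3.141, 0.0, -2.908]
contact_force: [1.0, 0.8, 0.2]
opening: 0.0003
```

Call:
apply_moves(rows=[{"xyz": [6, 0, 10], "turn": 0}, {"xyz": [6, 0, 10], "turn": 0}, {"xyz": [3.5, 0, 11], "turn": 0}, {"xyz": [3.5, 0, 11], "turn": 0}, {"xyz": [1.5, 0, 10], "turn": 0}, {"xyz": [1, 0, 9], "turn": 0}, {"xyz": [0, 0, 0], "turn": 0}])

```text
time: 4.2
tool_pos: [0.4903, 0.1809, 0.0559]
tool_rot: [3.142, -0.001, -2.907]
contact_force: [0.2, 0.1, -0.1]
opening: 0.0002
```

Call:
apply_moves(rows=[{"xyz": [0, 0, 2], "turn": 0}, {"xyz": [0, 0, 2], "turn": 0}, {"xyz": [0, 0, 1], "turn": 0}, {"xyz": [0, 0, 1], "turn": 0}, {"xyz": [0, 0, 0], "turn": 0}])

```text
time: 4.82
tool_pos: [0.4909, 0.181, 0.051]
tool_rot: [3.142, 0.001, -2.907]
contact_force: [0.6, -0.5, 3.3]
opening: 0.0007
```

Call:
apply_moves(rows=[{"xyz": [0, 0, 1.5], "turn": 0}, {"xyz": [0, 0, 1.5], "turn": 0}, {"xyz": [0, 0, 0], "turn": 0}, {"xyz": [0, 0, 0], "turn": 0}])

```text
time: 5.32
tool_pos: [0.4911, 0.1811, 0.0492]
tool_rot: [-3.142, 0.002, -2.907]
contact_force: [-4.5, -1.0, 17.3]
opening: 0.0005
```

Call:
apply_moves(rows=[{"xyz": [0, 0, -10], "turn": 0}, {"xyz": [0, 0, -40], "turn": 0}, {"xyz": [0, 0, -50], "turn": 0}, {"xyz": [0, 0, -50], "turn": 0}, {"xyz": [0, 0, -30], "turn": 0}, {"xyz": [0, 0, 0], "turn": 0}, {"xyz": [0, 0, 0], "turn": 0}])

```text
time: 6.2
tool_pos: [0.4898, 0.1808, 0.2265]
tool_rot: [3.141, -0.002, -2.907]
contact_force: [-0.4, -0.3, -0.6]
opening: 0.0001
```

```bash
python3 - <<'E'
from cell import robot
import cv2,numpy as np
s=robot.observe();print(s['time'],s['tool_pos'].round(4),s['tool_rot'].round(4))
w=robot.read_camera("wrist");a=robot.read_camera("scene")
print(w['T_tool_cam'].round(4),w['mtx'].round(1))
np.savez('w1.npz',frame=w['frame'],mtx=w['mtx'],T=w['T_tool_cam'],pos=s['tool_pos'],rot=s['tool_rot'],scene=a['frame'])
cv2.imwrite('pics/w1.png',np.hstack([cv2.resize(w['frame'],(512,384)),cv2.resize(a['frame'][120:200,240:300],(288,384))]))
E
```

```text
6.2 [0.4898 0.1808 0.2265] [ 3.1414e+00 -2.3000e-03 -2.9074e+00]
[[-1.000e-04 -9.627e-01 -2.706e-01  7.390e-02]
 [ 1.000e+00  0.000e+00 -3.000e-04 -5.000e-04]
 [ 3.000e-04 -2.706e-01  9.627e-01 -1.584e-01]
 [ 0.000e+00  0.000e+00  0.000e+00  1.000e+00]] [[284.7   0.  252.3]
 [  0.  284.7 184.3]
 [  0.    0.    1. ]]
```

View pics/w1.png

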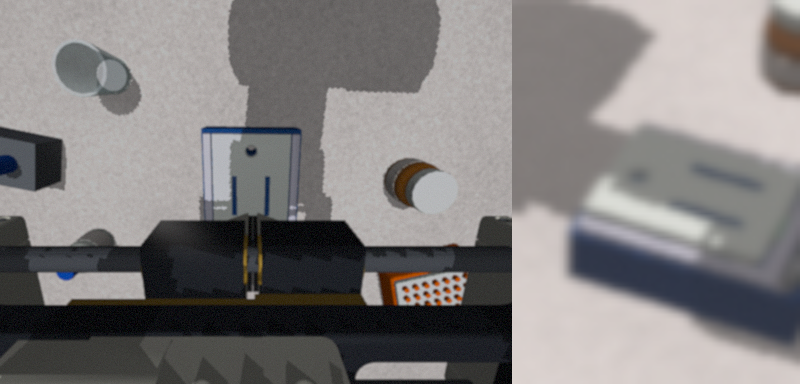

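The lid is shut flat, and the wrist view shows the plate hole at about (251,150).

```bash
cat > wr.py <<'E'
import numpy as np,cv2
from scipy.spatial.transform import Rotation as Ro
def proj(w,pos,rot,uv,z):
    R=Ro.from_euler('xyz',rot).as_matrix();T=w['T_tool_cam']
    c=R@T[:3,3]+pos;v=R@T[:3,:3]@np.linalg.inv(w['mtx'])@np.array([uv[0],uv[1],1.])
    return c+v*(z-c[2])/v[2]
E
python3 - <<'E'
from wr import *
d=np.load('w1.npz');w={'T_tool_cam':d['T'],'mtx':d['mtx']};f=d['frame'];g=cv2.cvtColor(f,6)
m=np.zeros_like(g);m[142:159,243:260]=(g[142:159,243:260]<100)
print(g[143:158,244:259])
c=max(cv2.findContours(m,0,2)[0],key=len);M=cv2.moments(m,True);u=(M['m10']/M['m00'],M['m01']/M['m00']);print(u,cv2.boundingRect(c))
print('hole',proj(w,d['pos'],d['rot'],u,.0525))
h=cv2.cvtColor(f,cv2.COLOR_BGR2HSV);
for p in((203,128),(300,128)):print(proj(w,d['pos'],d['rot'],p,.04))
E
```

```text
[[122 121 121 124 120 120 119 118 121 121 118 122 119 119 121]
 [126 123 122 119 118 115 114 114 113 117 121 120 122 124 122]
 [124 124 121 114 107 105 102 102 103 106 111 118 119 122 121]
 [121 116 116 108 105  99 103 101 102  99 105 111 117 123 123]
 [121 113  97  87  93 104 101 104 104  99  95  96 107 116 121]
 [118 101  76  61  74  91 103 103  96  86  73  76  91 114 119]
 [117  93  56  35  51  72  85  87  80  63  49  54  76 104 118]
 [108  88  49  31  32  41  54  53  50  32  26  38  73 104 120]
 [110  84  58  21  14  16  22  19  28  13  10  36  69 102 120]
 [112  94  63  33  23  14  21  15  18  14  26  43  73 104 117]
 [117  97  78  48  34  16  22  22  21  19  34  59  83 101 117]
 [115 107  87  66  45  34  32  31  35  44  56  79  92 111 118]
 [122 119 101  83  69  57  50  47  54  69  81  96 106 116 118]
 [122 117 112 101  89  83  81  79  81  90 101 106 116 116 122]
 [120 121 122 114 108 103 100 103 102 106 115 119 118 121 126]]
(250.6601941747573, 151.36893203883494) (245, 146, 12, 11)
hole [0.4699639  0.17353048 0.0525    ]
[0.45781949 0.11218726 0.04      ]
[0.43098783 0.22467527 0.04      ]
```

Call:
apply_moves(rows=[{"xyz": [2, -44, 0], "turn": 0}, {"xyz": [2, -44, 0], "turn": 0}, {"xyz": [2, -44, 0], "turn": 0}, {"xyz": [2, -44, 0], "turn": 0}, {"xyz": [2, -43, 0], "turn": 0}, {"xyz": [2, -43, 0], "turn": 0}, {"xyz": [3, -43, 0], "turn": 0}, {"xyz": [3, -43, 0], "turn": 0}], gripper=0.6)

```text
time: 7.3
tool_pos: [0.5535, -0.1629, 0.2262]
tool_rot: [3.14, -0.002, -2.907]
contact_force: [1.2, 0.1, 0.1]
opening: 0.0552
```

Call:
apply_moves(rows=[{"xyz": [0, 0, 0], "turn": 0.18}, {"xyz": [0, 0, 0], "turn": 0.18}, {"xyz": [0, 0, 0], "turn": 0.18}, {"xyz": [0, 0, 0], "turn": 0.18}, {"xyz": [0, 0, 0], "turn": 0.18}, {"xyz": [0, 0, 0], "turn": 0.18}, {"xyz": [0, 0, 0], "turn": 0.18}, {"xyz": [0, 0, 0], "turn": 0.18}, {"xyz": [0, 0, 0], "turn": 0.18}, {"xyz": [0, 0, 0], "turn": 0.18}])

```text
time: 8.55
tool_pos: [0.5533, -0.1615, 0.2261]
tool_rot: [-3.139, -0.001, 1.57]
contact_force: [0.1, -0.6, 0.8]
opening: 0.0553
```

Call:
apply_moves(rows=[{"xyz": [0, 0, 30], "turn": 0}, {"xyz": [0, 0, 20], "turn": 0}, {"xyz": [0, 0, 0], "turn": 0}, {"xyz": [0, 0, 0], "turn": 0}])

```text
time: 9.05
tool_pos: [0.5541, -0.1618, 0.1779]
tool_rot: [3.142, -0.0, 1.576]
contact_force: [-0.1, 0.3, 0.3]
opening: 0.0549
```

```bash
python3 - <<'E'
from cell import robot
from wr import *
s=robot.observe();print(s['time'],s['tool_pos'].round(4),s['tool_rot'].round(4))
w=robot.read_camera("wrist");f=w['frame']
np.savez('w2.npz',frame=f,mtx=w['mtx'],T=w['T_tool_cam'],pos=s['tool_pos'],rot=s['tool_rot'])
h=cv2.cvtColor(f,cv2.COLOR_BGR2HSV)
for n,lo,hi in(('or',(3,120,60),(18,255,255)),('bl',(105,110,40),(125,255,255))):
    for c in cv2.findContours(cv2.inRange(h,lo,hi),0,2)[0]:
        if cv2.contourArea(c)>60:
            x,y,ww,hh=cv2.boundingRect(c);(cx,cy),r=cv2.minEnclosingCircle(c)
            print(n,x,y,ww,hh,'circ',cx,cy,r,proj(w,s['tool_pos'],s['tool_rot'],(cx,cy),.066).round(4))
cv2.imwrite('pics/w2.png',f)
E
```

```text
9.05 [ 0.5541 -0.1618  0.1779] [ 3.1416e+00 -1.0000e-04  1.5758e+00]
or 241 170 23 28 circ 251.84483337402344 183.46551513671875 13.830327033996582 [ 0.5528 -0.1649  0.066 ]
bl 238 109 25 26 circ 250.0 121.27083587646484 12.768487930297852 [ 0.5508 -0.105   0.066 ]
bl 446 33 66 214 circ 489.0 139.5 108.74866485595703 [ 0.7765 -0.1207  0.066 ]
bl 370 0 33 19 circ 386.5 6.5 16.80783462524414 [ 0.665  -0.0103  0.066 ]
```

View pics/w2.png

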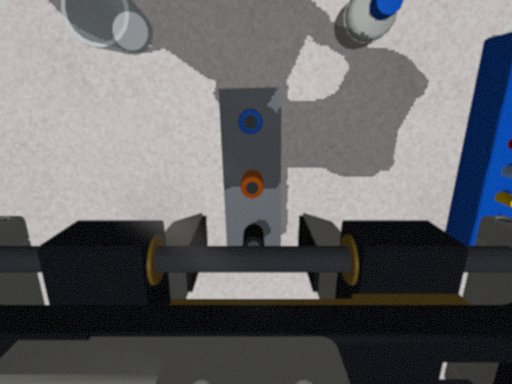

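The wrist view shows the orange head with its top face at about (252,187), the blue pin at (250,121), and the black pin at (254,235), partly hidden.

```bash
python3 - <<'E'
from wr import *
d=np.load('w2.npz');w={'T_tool_cam':d['T'],'mtx':d['mtx']}
h=cv2.cvtColor(d['frame'],cv2.COLOR_BGR2HSV)[168:200,238:266]
m=cv2.inRange(h,(3,120,60),(18,255,255))
for r in m:print(''.join('#' if v else '.' for v in r))
for u in((252,186.5),(252,187.5)):print(proj(w,d['pos'],d['rot'],u,.082).round(4))
E
```

```text
............................
............................
...........#######..........
.........###########........
........#############.......
.......###############......
......#################.....
.....##################.....
.....##################.....
.....###################....
.....###################....
....####################....
....####################....
....#####################...
...######################...
...########......########...
...#######........#######...
...######..........#######..
...######...........######..
...#####............######..
...#####............#####...
...######...........#####...
....#####..........######...
....#####..........#####....
....#######......#######....
.....########..########.....
......################......
.......##############.......
........############........
...........######...........
............................
............................
[ 0.553  -0.1633  0.082 ]
[ 0.553  -0.1643  0.082 ]
```

Call:
apply_moves(rows=[{"xyz": [-1.3, -1, 30], "turn": 0}, {"xyz": [0, 0, 30], "turn": 0}, {"xyz": [0, 0, 30], "turn": 0}, {"xyz": [0, 0, 20], "turn": 0}, {"xyz": [0, 0, 14], "turn": 0}, {"xyz": [0, 0, 0], "turn": 0}, {"xyz": [0, 0, 0], "turn": 0}])

```text
time: 9.98
tool_pos: [0.5536, -0.1633, 0.0547]
tool_rot: [3.14, 0.001, 1.576]
contact_force: [-0.6, 0.1, 0.4]
opening: 0.055
```

Call:
apply_moves(rows=[{"xyz": [0, 0, 0], "turn": 0}, {"xyz": [0, 0, 0], "turn": 0}, {"xyz": [0, 0, 0], "turn": 0}, {"xyz": [0, 0, 0], "turn": 0}, {"xyz": [0, 0, 0], "turn": 0}], gripper=0, newtons=40)

```text
time: 10.6
tool_pos: [0.5529, -0.163, 0.0538]
tool_rot: [3.141, -0.0, 1.576]
contact_force: [-0.8, -0.6, 1.6]
opening: 0.0212
```

Call:
apply_moves(rows=[{"xyz": [0, 0, -20], "turn": 0}, {"xyz": [0, 0, -30], "turn": 0}, {"xyz": [0, 0, -35], "turn": 0}, {"xyz": [0, 0, -35], "turn": 0}, {"xyz": [0, 0, 0], "turn": 0}])

```text
time: 11.22
tool_pos: [0.5543, -0.1636, 0.1765]
tool_rot: [3.136, 0.002, 1.576]
contact_force: [0.3, -0.7, -0.4]
opening: 0.0213
```

Call:
apply_moves(rows=[{"xyz": [37, -9, 0], "turn": 0}, {"xyz": [38, -9, 0], "turn": 0}, {"xyz": [38, -9, 0], "turn": 0}, {"xyz": [38, -9, 0], "turn": 0}, {"xyz": [38, -9, 0], "turn": 0}, {"xyz": [37, -9, 0], "turn": 0}, {"xyz": [37, -9, 0], "turn": 0}, {"xyz": [37, -9, 0], "turn": 0}, {"xyz": [37, -9, 0], "turn": 0}, {"xyz": [0, 0, 0], "turn": 0}])

```text
time: 12.48
tool_pos: [0.4688, 0.1753, 0.1726]
tool_rot: [-3.139, 0.0, 1.579]
contact_force: [0.4, -0.2, -0.4]
opening: 0.0212
```

Call:
apply_moves(rows=[{"xyz": [0, 0, 20], "turn": 0}, {"xyz": [0, 0, 20], "turn": 0}, {"xyz": [0, 0, 10], "turn": 0}, {"xyz": [0, 0, 0], "turn": 0}, {"xyz": [0, 0, 0], "turn": 0}])

```text
time: 13.1
tool_pos: [0.4707, 0.1734, 0.1242]
tool_rot: [3.141, -0.0, 1.575]
contact_force: [-0.3, 0.5, -0.4]
opening: 0.021
```

```bash
python3 - <<'E'
from cell import robot
from wr import *
s=robot.observe();print(s['time'],s['tool_pos'].round(4),s['tool_rot'].round(4))
w=robot.read_camera("wrist");f=w['frame'];a=robot.read_camera('scene');b=robot.read_camera('side')
np.savez('w3.npz',frame=f,mtx=w['mtx'],T=w['T_tool_cam'],pos=s['tool_pos'],rot=s['tool_rot'],scene=a['frame'],side=b['frame'])
cv2.imwrite('pics/w3.png',np.hstack([cv2.resize(f[110:290,170:340],(378,400)),cv2.resize(a['frame'][100:200,235:335],(400,400))]))
E
```

```text
13.1 [0.4707 0.1734 0.1242] [ 3.1406e+00 -2.0000e-04  1.5755e+00]
```

View pics/w3.png

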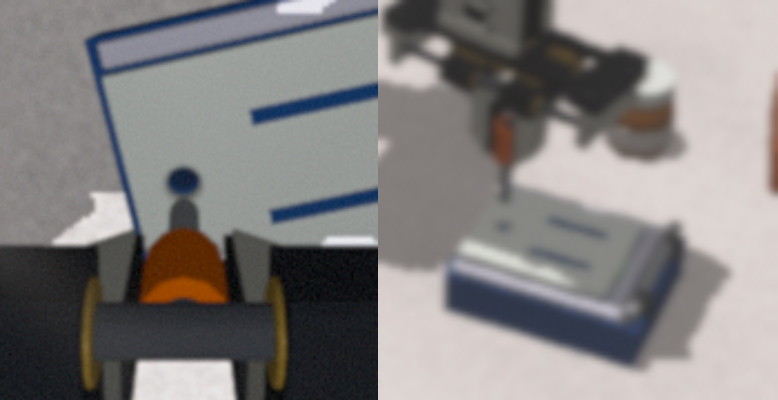

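The wrist crop shows the hole at about (183,182), the shank end at (183,198) and the head in the jaws. The pin looks upright and close to over the hole.

```bash
python3 - <<'E'
from wr import *
d=np.load('w3.npz');w={'T_tool_cam':d['T'],'mtx':d['mtx']};f=d['frame'];g=cv2.cvtColor(f,6)
print(g[180:216,240:268:1])
E
```

```text
[[154 157 156 ... 156 153 157]
 [151 156 155 ... 156 155 155]
 [152 153 153 ... 155 153 153]
 ...
 [149 152 153 ... 157 153 155]
 [152 154 145 ... 151 152 152]
 [151 144 123 ... 154 153 153]]
```

```bash
python3 - <<'E'
from wr import *
d=np.load('w3.npz');f=d['frame'];g=cv2.cvtColor(f,6)
print('     ',*range(242,264))
for y in range(182,217):print(y,*('%3d'%v for v in g[y,242:264]))
E
```

```text
242 243 244 245 246 247 248 249 250 251 252 253 254 255 256 257 258 259 260 261 262 263
182 153 151 155 156 154 153 152 155 154 153 153 156 158 153 153 158 151 154 156 157 154 155
183 154 153 154 151 152 155 153 150 150 144 148 147 150 155 154 155 157 156 153 154 155 155
184 150 153 153 153 152 150 149 141 136 128 127 130 133 140 147 150 153 153 157 155 155 155
185 154 155 157 151 146 141 130 114 105  93  90  93 103 115 126 138 147 151 155 155 154 158
186 155 153 151 146 130 115  95  76  64  56  51  57  60  75  93 115 135 148 153 156 154 156
187 150 153 147 132 112  82  55  47  36  32  30  33  37  47  61  86 117 133 150 154 154 154
188 153 146 140 120  89  59  37  36  32  28  38  33  34  33  37  54  87 116 138 150 152 152
189 151 144 133 104  72  40  31  38  34  34  34  26  33  28  31  38  60  99 126 148 151 155
190 153 139 122  94  58  31  31  34  37  31  32  26  40  31  31  36  51  90 118 140 151 156
191 150 139 119  90  54  34  36  32  30  33  36  29  34  35  33  36  47  79 116 138 150 151
192 147 135 116  83  56  38  32  29  33  33  33  33  36  28  38  34  57  87 112 137 152 152

[... 1507 characters left out ...]
  61  62  58  65  59  61  62  61  78 113 141 155 153 150
210 150 153 147 132  91  63  59  61  63  59  59  62  63  60  60  62  73 111 142 152 154 152
211 153 154 151 129  88  61  58  59  57  59  59  60  61  62  60  64  71 106 140 152 152 149
212 155 155 149 126  84  62  59  60  58  56  60  55  64  61  56  58  70 104 142 156 152 155
213 153 150 137 111  81  57  55  59  56  52  55  47  55  58  58  55  69  94 130 146 149 152
214 145 132 118  95  64  55  55  51  48  51  56  52  56  52  53  51  58  75 102 121 138 149
215 123  99  83  59  60  50  45  55  58  52  48  56  49  52  48  49  52  53  67  88 116 136
216  95  68  59  46  54  51  50  53  50  52  50  51  47  55  49  53  49  52  55  68  87 111
```

```bash
python3 - <<'E'
from wr import *
d=np.load('w3.npz');w={'T_tool_cam':d['T'],'mtx':d['mtx']};p,r=d['pos'],d['rot']
print('hole',proj(w,p,r,(252,191.1),.0525).round(4))
T=np.linalg.inv(d['T'])
for n,X in (('tip',(0,0,.0488)),('ballc',(0,0,.0438)),('ball-front',(.0048,0,.0452)),('shank30',(0,0,.03))):
    c=T[:3,:3]@np.array(X)+T[:3,3];u=d['mtx']@(c/c[2]);print(n,u[:2].round(1),284.7*.005/c[2])
print('at tip height', [proj(w,p,r,(252.2,v),.0804).round(4) for v in (204,205,206)])
E
```

```text
hole [0.4697 0.1748 0.0525]
tip [253.4 201.6] 6.4992780965548445
ballc [253.4 203.8] 6.645285551420559
ball-front [253.4 197.2] 6.643900554274549
shank30 [253.5 210.4] 7.084555614294651
at tip height [array([0.4698, 0.1733, 0.0804]), array([0.4698, 0.1725, 0.0804]), array([0.4698, 0.1717, 0.0804])]
```

Call:
apply_moves(rows=[{"xyz": [2.5, 0, 5], "turn": 0}, {"xyz": [0, 0, 8], "turn": 0}, {"xyz": [0, 0, 5], "turn": 0}, {"xyz": [0, 0, 0], "turn": 0}, {"xyz": [0, 0, 0], "turn": 0}])

```text
time: 13.88
tool_pos: [0.4703, 0.1761, 0.1057]
tool_rot: [3.141, -0.0, 1.576]
contact_force: [0.9, 0.2, -0.6]
opening: 0.0211
```

```bash
python3 - <<'E'
from cell import robot
from wr import *
s=robot.observe();print(s['time'],s['tool_pos'].round(4),s['tool_rot'].round(4))
w=robot.read_camera("wrist");f=w['frame'];a=robot.read_camera('scene');b=robot.read_camera('side')
np.savez('w4.npz',frame=f,mtx=w['mtx'],T=w['T_tool_cam'],pos=s['tool_pos'],rot=s['tool_rot'],scene=a['frame'],side=b['frame'])
z=lambda i:cv2.resize(i,(400,400),interpolation=cv2.INTER_CUBIC)
cv2.imwrite('pics/w4.png',np.hstack([z(f[175:235,222:282]),z(b['frame'][160:210,180:230])]))
E
```

```text
13.875 [0.4703 0.1761 0.1057] [ 3.1415e+00 -1.0000e-04  1.5758e+00]
```

View pics/w4.png

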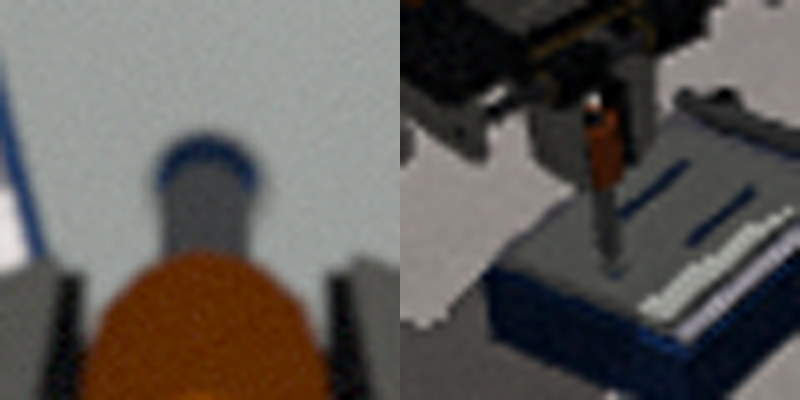

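The pin and hole are aligned sideways (both at column 207 of the wrist crop). The hole's far rim is at row 135 and the tip's edge at row 160.

```bash
python3 - <<'E'
from wr import *
d=np.load('w4.npz');w={'T_tool_cam':d['T'],'mtx':d['mtx']};p,r=d['pos'],d['rot']
zt=p[2]-.0488
row=lambda v:175+(v+.5)/6.667-.5
print('zt',zt,'rim far',proj(w,p,r,(252.6,row(137)),.0525).round(4),'widest row',[proj(w,p,r,(252.6,row(v)),.0525).round(4)[1] for v in (180,185)])
R=Ro.from_euler('xyz',r).as_matrix();T=d['T'];
def pix(X):
    c=np.linalg.inv(T)@np.r_[R.T@(np.array(X)-p),1];u=d['mtx']@(c[:3]/c[2]);return u[:2]
# silhouette top row of ball for pin y candidates; hole far rim
for y in (.1725,.1735,.1745,.1755,.1765):
    pts=np.array([pix((.4703,y+.005*np.cos(a),zt+.005-.005*np.sin(a))) for a in np.linspace(0,1.57,30)])
    print(y,'ball top row',pts[:,1].min().round(2),(pts[:,1].min()+.5-175)*6.667)
E
```

```text
zt 0.056936662751196306 rim far [0.4697 0.1799 0.0525] widest row [np.float64(0.1746), np.float64(0.174)]
0.1725 ball top row 201.7 181.34775057180073
0.1735 ball top row 200.45 173.002594170253
0.1745 ball top row 199.19 164.63636423065884
0.1755 ball top row 197.94 156.24898082843362
0.1765 ball top row 196.67 147.8403636343139
```

Call:
apply_moves(rows=[{"xyz": [-0.5, 0, 2], "turn": 0}, {"xyz": [0, 0, 3], "turn": 0}, {"xyz": [0, 0, 3], "turn": 0}, {"xyz": [0, 0, 3], "turn": 0}, {"xyz": [0, 0, 0], "turn": 0}])

```text
time: 14.65
tool_pos: [0.47, 0.1756, 0.0944]
tool_rot: [-3.141, 0.0, 1.576]
contact_force: [-0.9, -0.5, -1.1]
opening: 0.0215
```

Call:
apply_moves(rows=[{"xyz": [0, 0, 3], "turn": 0}, {"xyz": [0, 0, 3], "turn": 0}, {"xyz": [0, 0, 3], "turn": 0}, {"xyz": [0, 0, 3], "turn": 0}, {"xyz": [0, 0, 0], "turn": 0}])

```text
time: 15.28
tool_pos: [0.47, 0.1755, 0.0825]
tool_rot: [-3.141, 0.0, 1.576]
contact_force: [0.9, 0.0, -0.6]
opening: 0.0218
```

Tip at about 34 mm, so it is inside the base hole with no contact force. I carry on.

Call:
apply_moves(rows=[{"xyz": [0, 0, 4], "turn": 0}, {"xyz": [0, 0, 4], "turn": 0}, {"xyz": [0, 0, 4], "turn": 0}, {"xyz": [0, 0, 4], "turn": 0}, {"xyz": [0, 0, 4], "turn": 0}, {"xyz": [0, 0, 3], "turn": 0}, {"xyz": [0, 0, 0], "turn": 0}])

```text
time: 16.15
tool_pos: [0.47, 0.1756, 0.0595]
tool_rot: [-3.141, -0.0, 1.576]
contact_force: [-0.0, 1.0, -0.3]
opening: 0.0214
```

Call:
apply_moves(rows=[{"xyz": [0, 0, 0], "turn": 0}, {"xyz": [0, 0, 2], "turn": 0}, {"xyz": [0, 0, 1.5], "turn": 0}, {"xyz": [0, 0, 1.5], "turn": 0}, {"xyz": [0, 0, 1], "turn": 0}, {"xyz": [0, 0, 0], "turn": 0}, {"xyz": [0, 0, 0], "turn": 0}], newtons=60)

```text
time: 17.02
tool_pos: [0.4702, 0.1756, 0.0539]
tool_rot: [3.141, -0.0, 1.576]
contact_force: [-0.9, -0.2, 3.2]
opening: 0.0209
```

Call:
apply_moves(rows=[{"xyz": [0, 0, 1], "turn": 0}, {"xyz": [0, 0, 1], "turn": 0}, {"xyz": [0, 0, 0], "turn": 0}, {"xyz": [0, 0, 0], "turn": 0}])

```text
time: 17.52
tool_pos: [0.4703, 0.1756, 0.0528]
tool_rot: [3.141, -0.0, 1.576]
contact_force: [-3.6, -1.5, 13.4]
opening: 0.0212
```

Call:
apply_moves(rows=[{"xyz": [0, 0, 1], "turn": 0}, {"xyz": [0, 0, 0], "turn": 0}, {"xyz": [0, 0, 0], "turn": 0}])

```text
time: 17.9
tool_pos: [0.4703, 0.1756, 0.0525]
tool_rot: [3.14, -0.0, 1.576]
contact_force: [-6.5, -2.0, 20.7]
opening: 0.0207
```

```bash
python3 - <<'E'
from cell import robot
from wr import *
w=robot.read_camera("wrist");b=robot.read_camera('side');f=w['frame']
z=lambda i:cv2.resize(i,(400,400),interpolation=cv2.INTER_CUBIC)
cv2.imwrite('pics/w5.png',np.hstack([z(f[150:250,202:302]),z(b['frame'][150:220,175:245])]))
s=robot.observe();print(s['contact_force'],s['tool_pos'],s['opening'])
E
```

```text
[-6.65512716 -1.76900297 21.47778149] [0.47033563 0.17564001 0.0524797 ] 0.020985503215972104
```

View pics/w5.png

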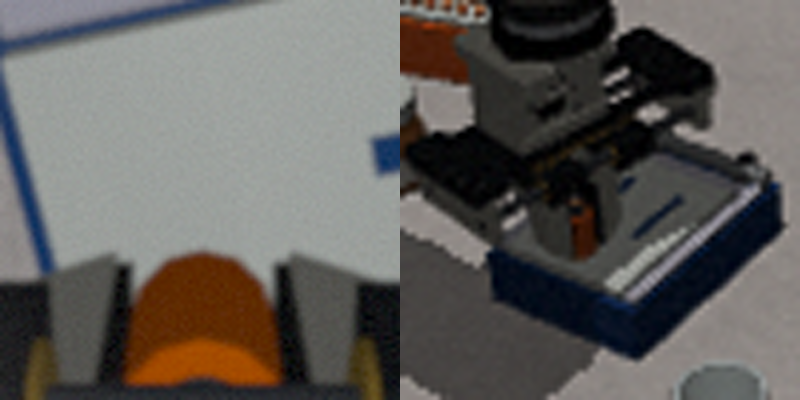

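The head sits on the plate with no shank showing (wrist crop, head at (205,310)), the lid is flat, and the push is steady at about 21 N. Handing in.

```bash
python3 -c "
from cell import robot
print(robot.hand_in());s=robot.observe();print(s['time'],s['contact_force'],s['tool_pos'])"
```

```text
the job is handed in; nothing more can be done
None
the job is handed in; nothing more can be done
```

The job is done and handed in: the lid is shut, and the orange pin is through the plate into the base and held down. The hand-in gave no verdict, so my own checks below are all I have to go on.

- **Lid:** I swung it down with the closed fingers, then pressed until the plate hit its stop. The wrist and scene pictures then showed it flat.
- **Pin:** I took it from the rack's middle hole and corrected its position over the hole from one close wrist look. It went in with no measurable resistance until the head met the plate.
- **Last check before hand-in:** The push was steady at about 21 N, well above the 6 N that takes the plate fully home. The fingertips were at 52.5 mm, above the plate, so they pressed on the pin's head. The pictures showed the head on the plate with no shank visible.
- **Disagreement:** Taking the grip as unchanged, the pin tip works out at 3.7 mm above the bench, against 4.5 mm for a fully seated pin. The pin probably slipped slightly in the fingers or the arm gave a little. There was also a sideways force of about 7 N.
- **Not checked:** I did not measure the other pins and bench items at the end. I saw no contact with them at any point.

I viewed 9 of the 10 pictures. The clock stood at about 18 s of the 54 s allowed at my last move.

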